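# Raise the hood window to its mark and push the blue box inside

## Robot

A 6-joint arm with a two-finger parallel gripper is mounted at the origin on a cart in front of the work surface, level with it; the furniture and walls round the work are solid. World frame = base frame: x ahead of the robot, y to its left, z up, the work surface at z = 0. Lengths are in m, angles in rad, forces in N, time in s.
With the tool pointing down it reaches from about 0.375 to 0.9 m from the base axis. Payload 3.1 kg.
Tool frame: the origin (TCP) lies at the centre of the arm's flange, where the gripper is bolted on; the fingertips stand robot.tip_extent ahead of it and the grasp point (between the pads) lies 164 mm ahead of it (robot.tip_extent is the distance from the TCP to the fingertips, in m); z points along the fingers, y is the line along which they close (so a half turn about z gives the same grasp; the last joint's range is limited). The gripper opens to 87 mm and grips with 3 to 60 N. Pads are 19 mm wide; open, the fingers measure 117 mm over their backs; the gripper's body (75 mm by 190 mm) begins 51 mm behind the grasp point.
Start: joints at [-1.357, 0.527, 1.433, -0, 1.181, -0.178], TCP at [0.239, -0.577, 0.405] pointing down, gripper open.
Joint ranges: [-3.08, 3.08], [-0.75, 2.2], [0.22, 2.44], [-1.43, 4.57], [0, 2.65], [-2.85, 2.85]. Speed limits (rad/s): [2.79, 2.79, 3.14, 3.14, 3.14, 3.14].

## Interface

Orientations are given as a unit quaternion [x, y, z, w].
In Python, from rig import get_obs, camera, hand_in, cut_out, robot gives the robot as it stands.
- The arm moves only by the tool step_arm, never from a script. Its argument "rows" is a list of rows, each a list of 6 numbers: the shift along the world's x, y, z in m, then the turn, a rotation vector about the world's x, y, z in degrees. A call has 1 to 12 rows; each row shifts and turns the commanded pose from where the row before left it; what a row does not reach is not made up. A row lasts 1/8 s, in which the tool goes at most 62.5 mm and 10.7 degrees, less where a joint would pass 70% of its speed; a pose out of reach is approached as far as the arm can. A call is refused whole if a number of a shift passes 0.0625 or a number of a turn 10.7, either way. A call with a gripper value outside its range is refused whole. "jaw" is the finger opening in m, from 0 to 0.087, set as the call begins (left out, the last holds). The fingers move at their own pace and stop on an object; "squeeze" is the grip in N (left out, the last holds). Time passes only in rows, so rows that do not move let the fingers close. It gives the time, the measured TCP pose, the force, the opening and the grip force at its end, in the units of the state.
- get_obs(): the state, without advancing time (a new reading comes with each control period).
- camera(name): name is "scene" or "top" or "wrist"; returns a dict with "pixels" (420x560x3 uint8, blue, green, red), "depth" (420x560 float32, m along the optical axis (not along the pixel's ray), 0 where there is no reading), "fov_y" (degrees; the focal length in pixels is half the picture's height over the tangent of half this angle, whatever the lens; pixels are square), "cx", "cy" (the principal point, pixels), "k1" (the pictures are not rectified: a ray, as slopes to the right and down, at radius r is drawn at 1 + k1 r^2 times it, then the intrinsics apply), "extrinsics" (4x4, takes a point from camera to world coordinates); the wrist camera has in their place "mount" (4x4, takes a point from camera to tool coordinates, whose origin is the TCP and whose axes are the flange's). Camera axes: x right, y up, looking along -z (the intrinsics and any distortion apply to the point x, -y, -z); pixel columns grow to the right and rows downward; lengths in m; the calibration is good to about 2 mm. A picture is of the moment at which its call begins: read the wrist's pose just before it.
- hand_in(): hands the job in; it is judged then, once.
Trained networks look in the newest picture that a camera, given by its name, has taken for a name from the list of things; names that differ only in an ending like _2 or _b are one class to them, and where a whole thing is asked for, a point or a joint stands for the part that bears it (a point fixed in the world has none). Each returns a list of dicts, best first, with "confidence" (0 to 1); they miss things now and then, are a little off and sometimes report something else, mostly with a low value. They report only what shows in the picture. A call takes as long as a camera call.
- cut_out(label, camera): "region" (420x560 bool, what is visible of it) and "extent" ([centre column, centre row, width, height] in pixels, round what is visible of it).
The state is a dict: "time": time; "q": joint angles; "joint_velocities": joint speeds; "joint_torque": joint torques, N m; "position": TCP position; "tool_rot": TCP orientation; "ft_force": force on the tool from outside, world axes, zero at the start; "moment": the same for the moment, N m; "grip_width": finger opening in m; "grip_force": force on a finger pad.
Only numpy, scipy, OpenCV 4.12 (cv2) and the standard library are available. Lean on these libraries where they do the work, as an engineer would, in place of code of your own. Each camera call takes 0.05 s, during which the arm holds its last target. There are 200 camera calls.

## Task

Push the small hood's counterweighted window up from beneath its lip with the fingertips until the white arrow on its frame is level with the red arrow on the post; it stays where you leave it. Then push the blue cryo box along the bench through the opening until it stands wholly behind the yellow line on the hood's floor. Grip or lift nothing, and leave the red mark, the white cryo box and the amber bottle where they are.

Things in the scene. Friction and masses are not known exactly. Their poses are not given: they have to be found in the camera images.
- hood: Fixed hood without a floor on the bench, 400 wide, 255 deep, 460 high. Origin: on the bench, mid width; x to its back, y to its left, z up. Front posts lean back 25 deg, 340 apart, feet at x=-0.15. Yellow line, 6 wide, across the floor, far edge at x=-0.060; back panel at x=0.089, side panes at y=+-0.185; counterweight channel on the right to y=-0.245. Fixed in it: dishes and a bottle, |y|<0.05.
- sash (a joint): Travel of the window up its slope, m: 0 down (its lower edge 28 mm over the bench), grows upward to a stop at 0.225. Slides along the hood's (0.42, 0, 0.91): 25 deg from upright, backward as it rises. Counterweighted: 2 to 4.5 N moves it, it stays where it is left. Window 334 wide, 243 along the slope.
- mark (a joint): Setting of the red height mark, on the scale of joint sash: the arrows are level when the two values are equal. 0.140 to 0.210. Clamped; not to be moved.
- lip_edge (a point): Middle of the lip's lower front edge, riding with it. Lip: 270 wide along y, 12 thick (sash_c5 rubber below, sash_c6 metal above), stands 30 mm out of the window frame, square to the slope (underside falls 25 deg toward the window), 49 mm up the slope from the window lower edge. Window down: x=-0.152, y=0, z=0.088 of the hood. Axes: z up the slope, -x out of it, y as the hood.
- white_arrow (a point): Tip of the white arrow on black at the right edge of the window's frame, pointing right; 100 mm up the slope from the window's lower edge; rides with the window. Axes as lip_edge.
- red_arrow (a point): Tip of the red arrow plate (18 high, 36 wide) clamped on the front of the right post, pointing left at the window's frame. Axes as lip_edge.
- blue_box: Blue cryo box with white grid lid, 77x77x52 high, 0.12 kg, loose on the bench in front of the hood, left or right of the middle, turned up to 12 deg from the hood. Origin: middle of its underside, z up.
- white_box: Pale grey-white cryo box, same size, loose, on the other side in front of the hood. Stays. Origin: middle of its underside.
- amber_bottle: Amber bottle with black cap, 48 across, 100 high, loose on the bench right of the hood. Stays. Origin: middle of its underside.

How it is judged:
On the way, in this order (a step that is already met when the one before it is completed fails the run):
1. the window is up with its white arrow level with the red one, the blue box still outside (z of white_arrow in the frame of red_arrow between -0.007 and 0.007 m and x of blue_box in the frame of hood below -0.1 m), for 0.3 s.
2. the blue box stands on the bench behind the yellow line, the window still at the mark (x of blue_box in the frame of hood between -0.0215 and 0.06 m and y of blue_box in the frame of hood between -0.13 and 0.13 m and height (world z) of blue_box below 0.006 m and z of white_arrow in the frame of red_arrow between -0.007 and 0.007 m), for 0.3 s.
At the end, for the whole second after the job is handed in: The window rests with its white arrow within 7 mm of the red one along the slope; the blue box stands flat and still on the bench inside the hood, its middle at least 38.5 mm (half its width) behind the yellow line's far edge; red mark, white box and bottle are where they were (all of step 2 and angle between blue_box's own z axis and vertical below 0.05 rad and linear speed of blue_box below 0.01 m/s and velocity of joint sash between -0.004 and 0.004 m/s and distance of each of white_box, amber_bottle from where it was at the start of the episode below 0.02 m and distance of red_arrow from where it was at the start of the episode below 0.006 m); the robot touches nothing.
It fails at once if the blue box is lifted or tipped (height (world z) of blue_box above 0.012 m or angle between blue_box's own z axis and vertical above 0.2 rad).
It fails at once if the window's lip is gripped, fingers above and below it at once (contact force between the fingers and sash_c5 above 1 N and contact force between the fingers and sash_c6 above 1 N).
It fails at once if the red mark is moved (distance of red_arrow from where it was at the start of the episode above 0.006 m).
It fails at once if the white box or the amber bottle is moved by more than 20 mm (distance of any of white_box, amber_bottle from where it was at the start of the episode above 0.02 m).
It also fails if it takes over 69 s, if anything falls off the work surface, if the arm or the gripper's body presses on something with over 40 N, if the wrist force passes 120 N, or if a joint passes its speed limit or range.

## Working session

There is one attempt and no reset: what is moved stays moved. The work goes in short steps, Python scripts to look and compute and a tool call to move; the robot and the scene stay as the last step left them, time stands still between calls to the robot, and variables do not carry over. Pictures are saved under pics/ and viewed, at most 10 in all, crops included, and the job is handed in when it is done.

Besides the shell and the picture viewer there is one more tool, called after "Call:" as name([rows], argument=value, ...), one row to a line, values as JSON. step_arm: Moves the arm, as the interface text tells. Its arguments: {"type":"object","properties":{"rows":{"type":"array"},"jaw":{"type":"number"},"squeeze":{"type":"number"}},"required":["rows"]}

```bash
ls; mkdir -p pics; cat > h.py <<'E'
import numpy as np, cv2
from rig import get_obs, camera, hand_in, cut_out, robot
from scipy.spatial.transform import Rotation as R
def cloud(c,T=None):
    d=c["depth"]; h,w=d.shape; f=h/2/np.tan(np.radians(c["fov_y"])/2)
    K=np.array([[f,0,c["cx"]],[0,f,c["cy"]],[0,0,1.]])
    v,u=np.mgrid[:h,:w]
    p=cv2.undistortPoints(np.stack([u,v],-1).reshape(-1,1,2).astype(float),K,np.array([c["k1"],0,0,0,0.])).reshape(h,w,2)
    P=np.stack([p[...,0]*d,-p[...,1]*d,-d,np.ones_like(d)],-1)
    T=c["extrinsics"] if T is None else T
    return (P@np.array(T).T)[...,:3]
E
python3 - <<'E'
from h import *
print(robot, getattr(robot,'tip_extent',None)); print(get_obs())
ims=[]
for n in("scene","top"):
    c=camera(n); X=cloud(c); np.savez(f"{n}.npz",X=X,im=c["pixels"],d=c["depth"])
    cv2.imwrite(f"pics/{n}.png",c["pixels"]); print(n,c["fov_y"],c["k1"],np.round(c["extrinsics"],3).tolist())
    for l in("hood","sash","blue_box","white_box","amber_bottle","lip_edge","white_arrow","red_arrow","mark"):
        try: r=cut_out(l,n)
        except Exception as e: print(l,e); continue
        for k in r[:2]:
            m=k["region"]&(c["depth"]>0); p=X[m]
            print(l,round(k["confidence"],2),np.round(k["extent"]),np.round(np.median(p,0),3) if len(p) else None, np.round(np.percentile(p,[2,98],axis=0),3).tolist() if len(p) else None)
            if k is r[0]: np.save(f"{n}_{l}.npy",k["region"])
E
```

```text
pics
<Robot object at 0x7fb15d95be00> 0.1822
{'time': 0.0, 'q': array([-1.35653410e+00,  5.28469073e-01,  1.43393535e+00, -3.38680921e-05,
        1.18136241e+00, -1.78479569e-01]), 'joint_velocities': array([-2.13786169e-04, -6.00091772e-04, -5.24215541e-06,  1.62174660e-03,
       -2.14074084e-04,  2.08639143e-04]), 'joint_torque': array([-6.63575083e-04, -4.40047753e+01, -1.76594585e+01,  6.33482030e-02,
        5.81541855e-02, -1.56909950e-04]), 'position': array([ 0.23916096, -0.57704947,  0.4037589 ]), 'tool_rot': array([ 9.80779276e-01,  1.95117476e-01, -3.51050050e-05, -1.08663404e-03]), 'ft_force': array([ 0.79441517, -0.25031456, -0.51618874]), 'moment': array([0.02663699, 0.00959436, 0.01733619]), 'grip_force': 0.0, 'grip_width': 0.08721246523701347}
scene 56.5732742207428 -0.07622900368222521 [[0.655, 0.305, -0.691, -0.082], [-0.756, 0.255, -0.604, -0.914], [-0.008, 0.918, 0.397, 0.449], [0.0, 0.0, 0.0, 1.0]]
hood 0.71 [325. 155. 191. 235.] [ 0.587 -0.538  0.24 ] [[0.453, -0.636, 0.009], [0.771, -0.213, 0.431]]
sash 0.79 [277. 179.  77. 134.] [ 0.563 -0.331  0.108] [
[... 1547 characters left out ...]
  0.052] [[0.382, -0.416, 0.048], [0.465, -0.332, 0.056]]
amber_bottle 0.56 [363. 275.  20.  24.] [ 0.369 -0.538  0.075] [[0.346, -0.566, 0.007], [0.389, -0.519, 0.102]]
lip_edge 0.37 [364. 274.  25.  21.] [ 0.369 -0.537  0.076] [[0.346, -0.562, 0.02], [0.389, -0.519, 0.102]]
white_arrow 0.72 [279. 164. 169. 146.] [ 0.582 -0.347  0.171] [[0.475, -0.49, 0.084], [0.689, -0.204, 0.262]]
red_arrow 0.71 [374. 197.  34.  13.] [ 0.516 -0.522  0.259] [[0.506, -0.551, 0.251], [0.527, -0.5, 0.268]]
mark 0.62 [372. 198.  27.  17.] [ 0.515 -0.523  0.259] [[0.505, -0.55, 0.251], [0.527, -0.501, 0.268]]
mark 0.33 [328. 128. 300. 254.] [ 0.638 -0.396  0.32 ] [[0.476, -0.613, 0.082], [0.779, -0.188, 0.444]]
```

```bash
python3 - <<'E'
from h import *
a=cv2.imread("pics/scene.png")[60:340,150:450]; b=cv2.imread("pics/top.png")[0:310,150:490]
cv2.imwrite("pics/v1.png",cv2.resize(b,None,fx=1.9,fy=1.9,interpolation=cv2.INTER_CUBIC))
cv2.imwrite("pics/v2.png",cv2.resize(a,None,fx=2.1,fy=2.1,interpolation=cv2.INTER_CUBIC))
E
```

```text
(no output)
```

View pics/v1.png

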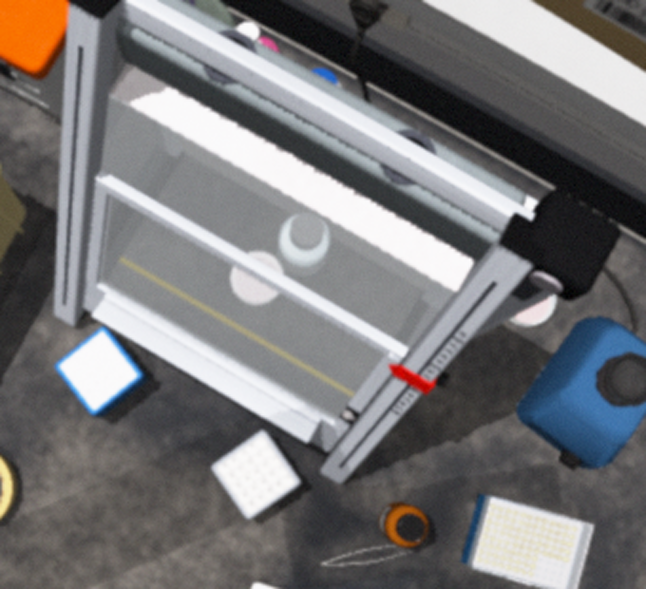

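View pics/v2.png

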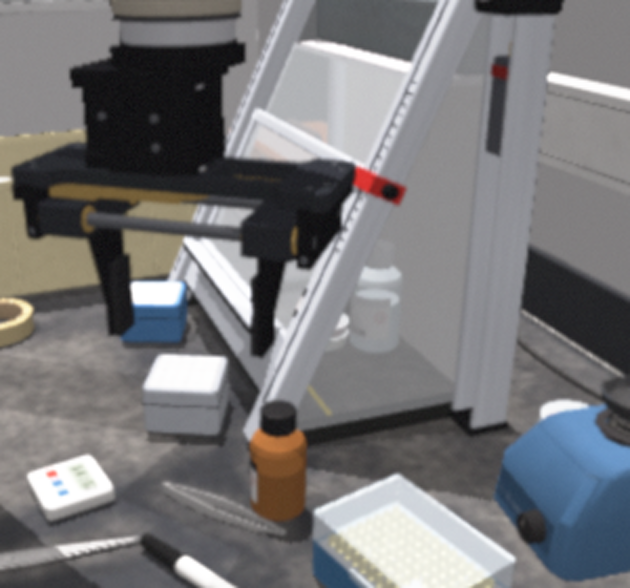

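```bash
cat > fit.py <<'E'
from h import *
c=camera("top"); im=c["pixels"]; X=cloud(c); E=np.array(c["extrinsics"])
f=210/np.tan(np.radians(c["fov_y"])/2); K=np.array([[f,0,c["cx"]],[0,f,c["cy"]],[0,0,1.]])
def ray(uv,z0=0):
    p=cv2.undistortPoints(np.array(uv,float).reshape(-1,1,2),K,np.array([c["k1"],0,0,0,0.]))[:,0]
    d=np.c_[p[:,0],-p[:,1],-np.ones(len(p))]@E[:3,:3].T; o=E[:3,3]
    return o+d*((z0-o[2])/d[:,2])[:,None]
hsv=cv2.cvtColor(cv2.GaussianBlur(im,(3,3),0),cv2.COLOR_BGR2HSV)
m=np.zeros(hsv.shape[:2],bool); m[130:215,205:345]=True
m&=(hsv[...,0]>18)&(hsv[...,0]<35)&(hsv[...,1]>55)
v,u=np.nonzero(m); P=ray(np.c_[u,v])
L=cv2.fitLine(P[:,:2].astype(np.float32),cv2.DIST_HUBER,0,.001,.001).ravel()
d=L[:2]*np.sign(L[1]); hx=np.array([d[1],-d[0]]); off=L[2:]@hx
print("n",len(P),"yaw",np.degrees(np.arctan2(hx[1],hx[0])),"resid",np.std((P[:,:2]-L[2:])@hx), "depth z there",np.median(X[m],0))
# hood frame with unknown y0: x_h = p.hx - off -0.063
def H(p): return np.stack([p[...,:2]@hx-off-0.063,p[...,:2]@d,p[...,2]],-1)
Q=H(X); w=Q.reshape(-1,3)
s=w[:,0]*.4226+w[:,2]*.9063; n=-w[:,0]*.9063+w[:,2]*.4226
# lip nominal slope 0.0155..0.0275 outer normal: 
print("lip n nominal",.152*.9063+.088*.4226)
sel=(c["depth"].ravel()>0)&(s>.015)&(s<.04)&(n>.15)&(n<.19)&(w[:,2]>.07)
print("lip pts",sel.sum(),np.percentile(w[sel],[1,50,99],axis=0).round(4).tolist(),np.percentile(n[sel],[2,98]),np.percentile(s[sel],[2,98]))
y0s=(np.percentile(w[sel,1],1)+np.percentile(w[sel,1],99))/2
for l in("red_arrow","blue_box","white_box"):
    r=cut_out(l,"top"); k=r[0]["region"]; q=Q[k&(c["depth"]>0)]
    if l=="red_arrow":
        red=k&(((hsv[...,0]<10)|(hsv[...,0]>170))&(hsv[...,1]>150)); q=Q[red&(c["depth"]>0)]
        print(l,"hood xyz",np.median(q,0),"s",np.percentile(q@[.4226,0,.9063],[3,50,97]).round(4),"n",np.percentile(q@[-.9063,0,.4226],[3,50,97]).round(4),"y",np.percentile(q[:,1],[1,99]))
    else:
        t=q[abs(q[:,2]-.052)<.012]; rc=cv2.minAreaRect((t[:,:2]*1000).astype(np.float32)); print(l,rc, "z",np.median(t[:,2]))
print("y0 lip",y0s,"hx",hx,"d",d,"off",off)
g=sel.reshape(im.shape[:2]); 
# posts at low height
po=(c["depth"].ravel()>0)&(w[:,2]>.1)&(w[:,2]<.2)&(n>.14)&(n<.22)
hst=np.histogram(w[po,1]-y0s,bins=np.arange(-.25,.26,.01)); print(hst[0].tolist())
cv2.imwrite("pics/arrow.png",cv2.resize(im[185:245,300:400],None,fx=7,fy=7,interpolation=cv2.INTER_CUBIC))
E
python3 fit.py
```

```text
n 1 yaw -74.82504 resid 0.0 depth z there [ 0.57064258 -0.36583472  0.15980741]
lip n nominal 0.1749464
lip pts 443 [[-0.1615, 0.4329, 0.0971], [-0.1459, 0.4751, 0.1035], [-0.1224, 0.5141, 0.1135]] [0.15428941 0.18948928] [0.02253943 0.03970344]
red_arrow hood xyz [0.06512365 0.36207483 0.26004387] s [0.2521 0.2638 0.2756] n [0.039  0.0515 0.0646] y [0.34810474 0.37758035]
blue_box ((-241.13900756835938, 473.720458984375), (74.83667755126953, 75.39041137695312), 23.143463134765625) z 0.05242337410515563
white_box ((-98.51290893554688, 311.2502746582031), (75.95960235595703, 76.04373168945312), 19.982362747192383) z 0.05228752890158095
y0 lip 0.4734718029714502 hx [ 0.2617673 -0.965131 ] d [0.965131  0.2617673] off 0.50646544
[0, 0, 0, 0, 0, 0, 0, 0, 0, 0, 0, 0, 0, 0, 0, 0, 0, 0, 22, 39, 60, 79, 100, 127, 221, 299, 310, 293, 267, 250, 224, 203, 167, 83, 5, 0, 0, 0, 0, 0, 0, 0, 0, 0, 0, 0, 0, 0, 0, 0]
```

```bash
python3 - <<'E'
s=open('fit.py').read()
a=s.index("m=np.zeros"); b=s.index("L=cv2")
s=s[:a]+'''I=cv2.GaussianBlur(im,(3,3),0).astype(float); Y=(I[...,1]+I[...,2])/2-I[...,0]
uv=[]
for u in range(218,334):
    v0=137+(u-213)*70/124; vs=np.arange(int(v0)-6,int(v0)+8); y=Y[vs,u]; y=np.clip(y-np.percentile(y,70),0,None)
    if y.max()>6: uv.append([u,(y*vs).sum()/y.sum()])
uv=np.array(uv); m=np.zeros(im.shape[:2],bool); m[uv[:,1].astype(int),uv[:,0].astype(int)]=True
P=ray(uv)
'''+s[b:]
open('fit.py','w').write(s)
E
python3 fit.py
```

```text
n 116 yaw -30.653671 resid 0.00012521419442388824 depth z there [ 0.57734591 -0.3570637   0.16188879]
lip n nominal 0.1749464
lip pts 1502 [[-0.1622, -0.286, 0.0798], [-0.137, 0.0601, 0.1021], [-0.121, 0.5715, 0.1115]] [0.15150267 0.18854145] [0.01631449 0.0399268 ]
red_arrow hood xyz [-0.05049223 -0.18827402  0.26131965] s [0.2075 0.2153 0.2223] n [0.1527 0.1564 0.1577] y [-0.20283191 -0.16739477]Traceback (most recent call last):
  File "fit.py", line 29, in <module>
    r=cut_out(l,"top"); k=r[0]["region"]; q=Q[k&(c["depth"]>0)]
                          ~^^^
IndexError: list index out of range
```

View pics/arrow.png

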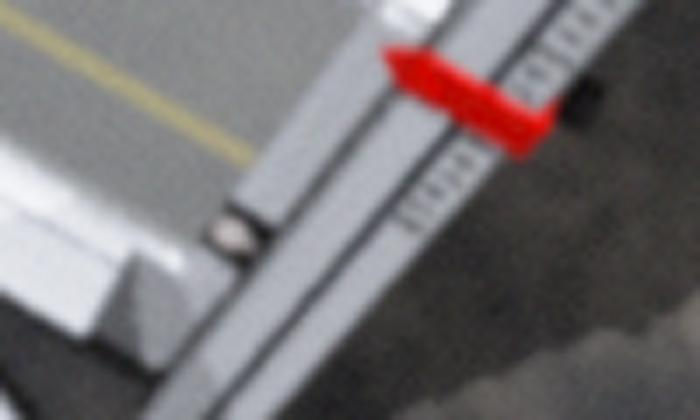

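```bash
python3 - <<'E'
s=open('fit.py').read()
s=s.replace('r=cut_out(l,"top"); k=r[0]["region"]','r=cut_out(l,"top")\n    if not r: print(l,"missed"); continue\n    k=r[0]["region"]')
s=s.replace('"depth z there",np.median(X[m],0))','"line y ends",P[[0,-1],:2]@d)').replace('&(w[:,2]>.07)','&(w[:,2]>.07)&(w[:,1]<.19)&(w[:,1]>-.25)')
s=s.replace("g=sel","print('lip y hist',np.histogram(w[sel,1],bins=np.arange(-.25,.2,.01)));g=sel")
open('fit.py','w').write(s)
E
python3 fit.py
```

```text
n 116 yaw -30.650806 resid 0.00012763880580255995 line y ends [ 0.15503236 -0.15185129]
lip n nominal 0.1749464
lip pts 982 [[-0.1454, -0.1937, 0.0813], [-0.133, -0.0082, 0.1039], [-0.1209, 0.1853, 0.1104]] [0.15163001 0.17694692] [0.01943829 0.03994484]
red_arrow hood xyz [-0.0508359  -0.18426016  0.26023071] s [0.2017 0.2144 0.2232] n [0.1447 0.1562 0.1578] y [-0.23673039 -0.16159507]
blue_box ((-192.30397033691406, 111.03179168701172), (75.21895599365234, 74.73201751708984), 69.43606567382812) z 0.052417043072845226
white_box ((-203.2960968017578, -104.93573760986328), (76.2670669555664, 75.70603942871094), 66.0935287475586) z 0.05234962216783812
y0 lip -0.00421231938038219 hx [ 0.8602903 -0.5098045] d [0.5098045 0.8602903] off 0.6950305
lip y hist (array([ 0,  0,  0,  0,  0, 20, 23, 28,  4,  0,  0, 21, 29, 31, 37, 35, 35,
       30, 33, 32, 35, 34, 27, 29, 38, 30, 29, 29, 29, 32, 30, 25, 27, 26,
       28, 31, 36, 36, 17,  0,  0,  4, 27, 25]), array([-2.50000000e-01, -2.40000000e-01, -2.30000000e-01, -2.20000000e-01,
       -2.10000000e-01, -2.00000000e-01, -1.90000000e-01, -1.80
[... 243 characters left out ...]
 -5.00000000e-02, -4.00000000e-02, -3.00000000e-02, -2.00000000e-02,
       -1.00000000e-02,  2.22044605e-16,  1.00000000e-02,  2.00000000e-02,
        3.00000000e-02,  4.00000000e-02,  5.00000000e-02,  6.00000000e-02,
        7.00000000e-02,  8.00000000e-02,  9.00000000e-02,  1.00000000e-01,
        1.10000000e-01,  1.20000000e-01,  1.30000000e-01,  1.40000000e-01,
        1.50000000e-01,  1.60000000e-01,  1.70000000e-01,  1.80000000e-01,
        1.90000000e-01]))
[0, 0, 0, 0, 0, 58, 138, 145, 130, 146, 126, 113, 179, 181, 180, 194, 180, 183, 190, 177, 177, 178, 182, 174, 187, 190, 189, 177, 187, 171, 185, 190, 190, 206, 208, 216, 214, 203, 184, 122, 148, 138, 190, 139, 130, 48, 0, 0, 0, 0]
```

```bash
cat > plan.py <<'E'
from h import *
O=np.array([0.6496,-0.3907,0.]); YAW=np.radians(-30.65)
Hm=R.from_euler('z',YAW).as_matrix()
def pose(tip,tilt,psi,flip=1):
    a=YAW+np.radians(psi); t=np.radians(tilt); h=np.array([np.cos(a),np.sin(a),0])
    z=h*np.cos(t)-np.array([0,0,np.sin(t)]); y=flip*np.array([np.sin(a),-np.cos(a),0]); x=np.cross(y,z)
    w=O+Hm@np.array(tip,float); return w-0.1822*z, R.from_matrix(np.c_[x,y,z])
def go(tip,tilt,psi,flip=1):
    o=get_obs(); p,r=pose(tip,tilt,psi,flip); r0=R.from_quat(o["tool_rot"])
    print("dpos",(p-o["position"]).round(4),"rotvec deg",np.degrees((r*r0.inv()).as_rotvec()).round(2),"TCP",p.round(3))
def now():
    o=get_obs(); r=R.from_quat(o["tool_rot"]); z=r.as_matrix()[:,2]; tip=o["position"]+.1822*z
    print("t",round(o["time"],2),"tipH",(Hm.T@(tip-O)).round(4),"tilt",np.degrees(np.arcsin(-z[2])).round(2),"psi",np.degrees(np.arctan2(z[1],z[0])-YAW).round(2),"q",o["q"].round(2),"F",o["ft_force"].round(1),"w",round(o["grip_width"],4))
E
python3 - <<'E'
from plan import *
print(np.round(camera("wrist")["mount"],3)); now()
for f in(1,-1): go((-.24,0,.2),60,0,f)
go((-.24,0,.2),30,0)
E
```

```text
[[-0.001  0.959  0.282  0.077]
 [ 1.     0.     0.    -0.   ]
 [ 0.     0.282 -0.959  0.021]
 [ 0.     0.     0.     1.   ]]
t 1.6 tipH [-0.2579 -0.3698  0.2226] tilt 90.0 psi -7.11 q [-1.36  0.53  1.43  0.    1.18 -0.18] F [0.2 0.2 0.2] w 0.0873
dpos [ 0.1255  0.3555 -0.047 ] rotvec deg [ -2.21 -31.   -51.9 ] TCP [ 0.365 -0.222  0.358]
dpos [ 0.1255  0.3555 -0.047 ] rotvec deg [-36.87   2.63 123.37] TCP [ 0.365 -0.222  0.358]
dpos [ 0.0681  0.3895 -0.1137] rotvec deg [ -4.4  -61.88 -48.07] TCP [ 0.307 -0.188  0.291]
```

Call:
step_arm([
  [0.0157,0.0444,-0.0059,-0.28,-3.88,-6.49],
  [0.0157,0.0444,-0.0059,-0.28,-3.88,-6.49],
  [0.0157,0.0444,-0.0059,-0.28,-3.88,-6.49],
  [0.0157,0.0444,-0.0059,-0.28,-3.88,-6.49],
  [0.0157,0.0444,-0.0059,-0.28,-3.88,-6.49],
  [0.0157,0.0444,-0.0059,-0.28,-3.88,-6.49],
  [0.0157,0.0444,-0.0059,-0.28,-3.88,-6.49],
  [0.0157,0.0444,-0.0059,-0.28,-3.88,-6.49],
  [0,0,0,0,0,0],
], jaw=0.04)

```text
time: 2.72
position: [0.3646, -0.2184, 0.3569]
tool_rot: [0.933, -0.253, 0.249, 0.067]
ft_force: [-0.7, 0.4, -0.5]
grip_width: 0.0399
grip_force: 0.0
```

```bash
python3 - <<'E'
from plan import *
now(); go((-.22,0,.15),30,0); go((-.2,0,.12),27,0)
E
```

```text
t 2.73 tipH [-0.2424  0.0036  0.1989] tilt 60.17 psi 0.43 q [-0.85  0.31  2.12  0.65  0.27  0.66] F [-0.7  0.4 -0.5] w 0.0399
dpos [-0.04    0.0203 -0.1158] rotvec deg [-15.38 -25.96  -0.31] TCP [ 0.325 -0.198  0.241]
dpos [-0.0268  0.0125 -0.1542] rotvec deg [-16.91 -28.54  -0.31] TCP [ 0.338 -0.206  0.203]
```

Call:
step_arm([
  [-0.005,0.0025,-0.0145,-1.92,-3.25,0],
  [-0.005,0.0025,-0.0145,-1.92,-3.25,0],
  [-0.005,0.0025,-0.0145,-1.92,-3.25,0],
  [-0.005,0.0025,-0.0145,-1.92,-3.25,0],
  [-0.005,0.0025,-0.0145,-1.92,-3.25,0],
  [-0.005,0.0025,-0.0145,-1.92,-3.25,0],
  [-0.005,0.0025,-0.0145,-1.92,-3.25,0],
  [-0.005,0.0025,-0.0145,-1.92,-3.25,0],
  [0,0,0,0,0,0],
])

```text
time: 3.85
position: [0.344, -0.2043, 0.2804]
tool_rot: [0.879, -0.228, 0.411, 0.08]
ft_force: [0.4, -0.2, -0.7]
grip_width: 0.0402
grip_force: 0.0
```

```bash
python3 - <<'E'
from plan import *
now(); go((-.22,0,.15),30,0); go((-.18,0,.06),27,0);go((-.18,0,.06),40,0)
E
```

```text
t 3.85 tipH [-0.22    0.0169  0.1621] tilt 40.51 psi 5.11 q [-0.93  0.58  2.37  2.55  0.69 -1.36] F [ 0.4 -0.2 -0.7] w 0.0402
dpos [-0.0194  0.0062 -0.0393] rotvec deg [-7.48 -7.91 -3.06] TCP [ 0.325 -0.198  0.241]
dpos [ 0.0111 -0.0119 -0.1377] rotvec deg [ -8.94 -10.53  -3.13] TCP [ 0.355 -0.216  0.143]
dpos [ 0.0307 -0.0235 -0.1033] rotvec deg [-2.6   0.81 -2.84] TCP [ 0.375 -0.228  0.177]
```

```bash
python3 - <<'E'
from plan import *
go((-.185,0,.064),32,0)
E
```

```text
dpos [ 0.0135 -0.0133 -0.1199] rotvec deg [-6.51 -6.17 -3.02] TCP [ 0.358 -0.218  0.161]
```

Call:
step_arm([
  [0.0034,-0.0034,-0.015,0,0,-0.3],
  [0.0034,-0.0034,-0.015,0,0,-0.3],
  [0.0034,-0.0034,-0.015,-0.8,-0.8,-0.4],
  [0.0034,-0.0034,-0.015,-0.8,-0.8,-0.4],
  [0,0,-0.015,-1.2,-1.2,-0.4],
  [0,0,-0.015,-1.2,-1.2,-0.4],
  [0,0,-0.015,-1.2,-1.2,-0.4],
  [0,0,-0.015,-1.2,-1,-0.4],
  [0,0,0,0,0,0],
])

```text
time: 4.97
position: [0.3586, -0.2177, 0.1607]
tool_rot: [0.843, -0.23, 0.469, 0.127]
ft_force: [-0.1, -0.4, 0.7]
grip_width: 0.04
grip_force: 0.0
```

```bash
python3 - <<'E'
from plan import *
now(); go((-.185,0,.064),32,0); go((-.132,0,.064),30,0)
E
```

```text
t 4.97 tipH [-0.1838  0.0012  0.0647] tilt 31.81 psi 0.27 q [-0.91  1.03  2.37  2.8   1.26 -1.67] F [-0.1 -0.4  0.7] w 0.04
dpos [-0.0011  0.     -0.0002] rotvec deg [-0.03  0.24 -0.18] TCP [ 0.358 -0.218  0.161]
dpos [ 0.0417 -0.0253 -0.0056] rotvec deg [-1.05 -1.48 -0.18] TCP [ 0.4   -0.243  0.155]
```

Call:
step_arm([
  [0.005,-0.003,-0.006,-0.5,-0.7,0],
  [0.005,-0.003,-0.006,-0.5,-0.8,0],
  [0.008,-0.005,0,0,0,0],
  [0.008,-0.005,0,0,0,0],
  [0.008,-0.005,0,0,0,0],
  [0.008,-0.0045,0,0,0,0],
  [0,0,0,0,0,0],
])

```text
time: 5.85
position: [0.3997, -0.2419, 0.15]
tool_rot: [0.836, -0.228, 0.482, 0.132]
ft_force: [-3.4, 0.3, 1.6]
grip_width: 0.0402
grip_force: 1.7
```

```bash
python3 - <<'E'
from plan import *
now()
c=camera("scene"); cv2.imwrite("pics/s3.png",cv2.resize(c["pixels"][60:300,150:420],None,fx=2.4,fy=2.4,interpolation=cv2.INTER_CUBIC))
E
```

```text
t 5.85 tipH [-0.1331  0.0009  0.0587] tilt 30.09 psi 0.1 q [-0.86  1.    2.24  2.83  1.14 -1.61] F [-3.4  0.3  1.6] w 0.0402
```

View pics/s3.png

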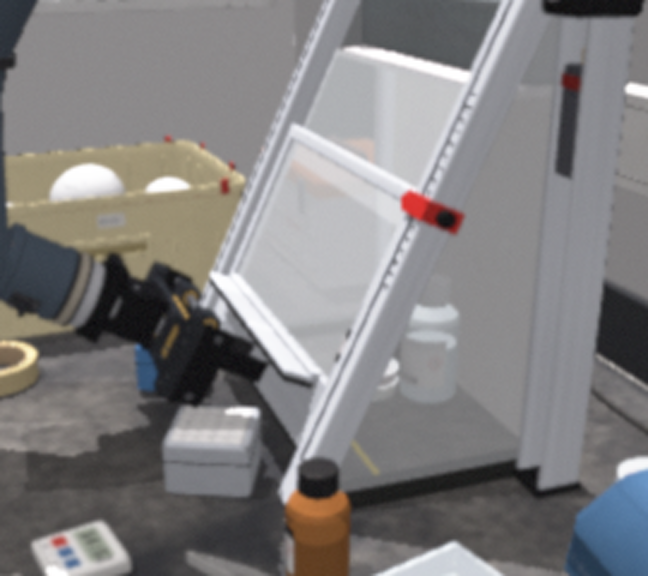

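Call:
step_arm([
  [-0.004,0.0024,0,0,0,0],
  [0.0036,-0.0022,0.0091,0,0,0],
  [0.0036,-0.0022,0.0091,0,0,0],
  [0.0036,-0.0022,0.0091,0,0,0],
  [0.0036,-0.0022,0.0091,0,0,0],
  [0.0036,-0.0022,0.0091,0,0,0],
  [0.0036,-0.0022,0.0091,0,0,0],
  [0.0036,-0.0022,0.0091,0,0,0],
  [0.0036,-0.0022,0.0091,0,0,0],
  [0.0036,-0.0022,0.0091,0,0,0],
  [0.0036,-0.0022,0.0091,0,0,0],
  [0,0,0,0,0,0],
])

```text
time: 7.4
position: [0.4323, -0.2621, 0.2421]
tool_rot: [0.835, -0.227, 0.484, 0.132]
ft_force: [-0.7, -0.8, -0.1]
grip_width: 0.0402
grip_force: 0.0
```

```bash
cat > arrows.py <<'E'
from plan import *
import sys
now()
c=camera("scene"); X=cloud(c); im=c["pixels"]
r=cut_out("red_arrow","scene"); print([ (round(k["confidence"],2),np.round(k["extent"]).tolist()) for k in r])
np.save("sc_d.npy",X)
x0,y0=int(sys.argv[2]),int(sys.argv[3])
cv2.imwrite(f"pics/{sys.argv[1]}.png",cv2.resize(im[y0:y0+80,x0:x0+100],None,fx=7,fy=7,interpolation=cv2.INTER_CUBIC))
c=camera("top"); im=c["pixels"]; X=cloud(c); Q=(X-O)@Hm; ok=c["depth"]>0
s=Q@[.4226,0,.9063]; n=Q@[-.9063,0,.4226]
# lip metal front/top: points standing out of the window plane by 15-32 mm
m=ok&(n>.158)&(n<.178)&(abs(Q[...,1])<.13)&(s>.02)&(s<.25)&(abs(Q[...,1])>.06)
print("lip s (top face; 0 travel .0275?)",m.sum(),np.percentile(s[m],[5,50,95]).round(4))
for z in(-1,1): 
    k=m&(Q[...,1]*z>0); print(np.percentile(s[k],[5,50,95]).round(4))
cv2.imwrite(f"pics/{sys.argv[1]}_top.png",cv2.resize(im[140:240,290:410],None,fx=6,fy=6,interpolation=cv2.INTER_CUBIC))
E
python3 arrows.py a1 270 110
```

```text
t 7.4 tipH [-0.0943  0.0002  0.1517] tilt 29.74 psi 0.12 q [-0.83  0.73  2.15  2.78  0.81 -1.47] F [-0.7 -0.8 -0.1] w 0.0402
[(0.78, [329.0, 146.0, 29.0, 12.0]), (0.31, [238.0, 248.0, 43.0, 37.0])]
lip s (top face; 0 travel .0275?) 737 [0.116  0.1225 0.1249]
[0.1154 0.1227 0.1249]
[0.1163 0.1224 0.1247]
```

```bash
python3 - <<'E'
from plan import *
X=np.load("top.npz")["X"]; Q=(X-O)@Hm; ok=np.load("top.npz")["d"]>0
s=Q@[.4226,0,.9063]; n=Q@[-.9063,0,.4226]
for a in(1,-1):
    m=ok&(n>.158)&(n<.178)&(Q[...,1]*a<.13)&(Q[...,1]*a>.06)&(s>.0)&(s<.25)
    print(m.sum(),np.percentile(s[m],[5,50,95]).round(4))
E
python3 - <<'E'
import cv2,numpy as np
a=cv2.imread("pics/a1.png"); b=cv2.imread("pics/a1_top.png"); b=cv2.resize(b,None,fx=.85,fy=.85); a=cv2.resize(a,None,fx=.85,fy=.85)[:510]
a=cv2.resize(a,(400,320));b=cv2.resize(b,(400,333)); h=320
cv2.imwrite("pics/v4.png",np.hstack([a[:h],b[:h]]))
E
```

```text
308 [0.035  0.0398 0.0427]
318 [0.0334 0.0398 0.0429]
```

View pics/v4.png

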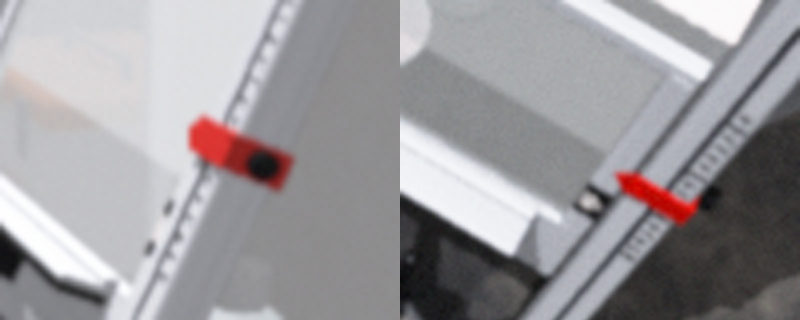

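```bash
cat > wa.py <<'E'
from plan import *
c=camera("top"); im=c["pixels"]; X=cloud(c); Q=(X-O)@Hm; ok=c["depth"]>0
s=Q@[.4226,0,.9063]; n=Q@[-.9063,0,.4226]; y=Q[...,1]
I=im.astype(int); hsv=cv2.cvtColor(im,cv2.COLOR_BGR2HSV)
red=(I[...,2]-I[...,:2].max(-1)>70)&ok&(s>.1)&(abs(y+.18)<.03)
print("red n",red.sum(),"n",np.median(n[red]).round(4),"y",np.percentile(y[red],[2,98]).round(4))
tip=red&(y>np.percentile(y[red],60)); print("red s med",np.median(s[red]).round(4),"mid of 5/95",np.mean(np.percentile(s[red],[5,95])).round(4),"tip side mid",np.mean(np.percentile(s[tip],[5,95])).round(4),np.median(s[tip]).round(4))
# dark pixels on frame near right edge = black ground of white arrow
fr=ok&(y<-.12)&(y>-.168)&(s>.05)&(s<.24)&(n>.13)&(n<.165)
dk=(I.max(-1)<100)&fr
print("dark",dk.sum(),"s",np.percentile(s[dk],[5,50,95]).round(4),"y",np.percentile(y[dk],[5,50,95]).round(4),"n",np.median(n[dk]).round(4))
v,u=np.nonzero(fr&(y<-.145)); 
o=np.argsort(s[v,u]); b=np.round(s[v,u]/.003).astype(int)
for k in np.unique(b):
    g=I[v[b==k],u[b==k]].mean(-1); yy=y[v[b==k],u[b==k]]; print(round(k*.003,3),len(g),g.min().round(),g.max().round(), end=" | ")
E
python3 wa.py
```

```text
red n 168 n 0.1561 y [-0.1967 -0.1562]
red s med 0.2146 mid of 5/95 0.2117 tip side mid 0.2112 0.2137
dark 62 s [0.0587 0.1517 0.1738] y [-0.1638 -0.1564 -0.1409] n 0.1444
0.051 2 97.0 123.0 | 0.054 3 102.0 157.0 | 0.057 6 62.0 180.0 | 0.06 4 82.0 144.0 | 0.063 6 97.0 178.0 | 0.066 6 99.0 180.0 | 0.069 10 94.0 178.0 | 0.072 11 122.0 180.0 | 0.075 5 126.0 176.0 | 0.078 11 107.0 174.0 | 0.081 9 97.0 181.0 | 0.084 7 127.0 182.0 | 0.087 11 94.0 180.0 | 0.09 9 129.0 180.0 | 0.093 7 144.0 180.0 | 0.096 11 95.0 180.0 | 0.099 10 97.0 178.0 | 0.102 9 128.0 179.0 | 0.105 10 108.0 179.0 | 0.108 9 158.0 179.0 | 0.111 10 95.0 179.0 | 0.114 9 124.0 179.0 | 0.117 7 106.0 180.0 | 0.12 13 99.0 199.0 | 0.123 8 108.0 193.0 | 0.126 11 94.0 207.0 | 0.129 11 116.0 189.0 | 0.132 8 68.0 182.0 | 0.135 12 83.0 182.0 | 0.138 11 124.0 185.0 | 0.141 8 81.0 180.0 | 0.144 13 85.0 180.0 | 0.147 6 55.0 176.0 | 0.15 11 48.0 158.0 | 0.153 13 38.0 181.0 | 0.156 10 83.0 182.0 | 0.159 9 79.0 193.0 | 0.162 10 98.0 200.0 | 0.165 11 84.0 182.0 | 0.168 13 30.0 181.0 | 0.171 13 39.0 174.0 | 0.174 11 24.0 182.0 | 0.177 15 48.0 183.0 | 0.18 11 106.0 183.0 | 0.183 9 151.0 182.0 | 0.186 10 89.0 183.0 | 0.189 10 131.0 185.0 | 0.192 10 107.0 180.0 | 0.195 7 129.0 183.0 | 0.198 6 105.0 183.0 | 0.201 6 104.0 181.0 | 0.204 6 98.0 181.0 | 0.207 19 76.0 181.0 | 0.21 17 65.0 181.0 | 0.213 20 66.0 182.0 | 0.216 20 65.0 181.0 | 0.219 19 74.0 181.0 | 0.222 21 91.0 183.0 | 0.225 12 97.0 180.0 | 0.228 18 101.0 181.0 | 0.231 12 116.0 180.0 | 0.234 11 102.0 181.0 | 0.237 14 112.0 183.0 | 0.24 11 114.0 179.0 |
```

Call:
step_arm([
  [0.0036,-0.0022,0.0091,0,0,0],
  [0.0036,-0.0022,0.0091,0,0,0],
  [0.0036,-0.0022,0.0091,0,0,0],
  [0.0036,-0.0022,0.0091,0,0,0],
  [0.0018,-0.0011,0.0045,0,0,0],
  [0.0009,-0.0005,0.0022,0,0,0],
  [0,0,0,0,0,0],
  [0,0,0,0,0,0],
])

```text
time: 8.6
position: [0.4491, -0.2723, 0.284]
tool_rot: [0.835, -0.228, 0.483, 0.132]
ft_force: [0.6, 0.2, -0.0]
grip_width: 0.04
grip_force: 0.2
```

```bash
cat >> wa.py <<'E'
print()
m=ok&(n>.158)&(n<.178)&(abs(y)<.13)&(s>.02)&(s<.25)&(abs(y)>.06)
print("lip top s",np.median(s[m]).round(4),"-> white",(np.median(s[m])+.039).round(4))
wr=fr&(y<-.145)&(I.min(-1)>188); wr&=(s>.15); print("white s",wr.sum(),np.percentile(s[wr],[5,50,95]).round(4))
now()
cv2.imwrite("pics/last_top.png",cv2.resize(im[140:240,290:410],None,fx=6,fy=6,interpolation=cv2.INTER_CUBIC))
E
python3 wa.py | grep -v "|"; python3 wa.py | grep "|" | tr '|' '\n' | awk '$1>.17 && $1<.235'
```

```text
red n 164 n 0.1561 y [-0.1967 -0.1563]
red s med 0.2149 mid of 5/95 0.2132 tip side mid 0.2118 0.2151
dark 57 s [0.0927 0.1957 0.22  ] y [-0.1638 -0.1529 -0.1325] n 0.1439
lip top s 0.1682 -> white 0.2072
white s 12 [0.1709 0.1743 0.2102]
t 8.65 tipH [-0.0749  0.      0.1932] tilt 29.9 psi 0.15 q [-0.82  0.63  2.09  2.73  0.65 -1.38] F [-0.2  1.  -0.9] w 0.04
 0.171 13 100.0 222.0 
 0.174 10 121.0 213.0 
 0.177 12 111.0 189.0 
 0.18 10 130.0 188.0 
 0.183 11 152.0 189.0 
 0.186 11 135.0 186.0 
 0.189 12 89.0 182.0 
 0.192 9 66.0 171.0 
 0.195 6 72.0 178.0 
 0.198 7 72.0 134.0 
 0.201 6 93.0 184.0 
 0.204 9 87.0 201.0 
 0.207 15 76.0 197.0 
 0.21 14 50.0 207.0 
 0.213 23 29.0 173.0 
 0.216 26 15.0 146.0 
 0.219 15 41.0 148.0 
 0.222 25 71.0 179.0 
 0.225 12 100.0 176.0 
 0.228 13 114.0 184.0 
 0.231 16 102.0 187.0 
 0.234 18 117.0 186.0
```

View pics/last_top.png

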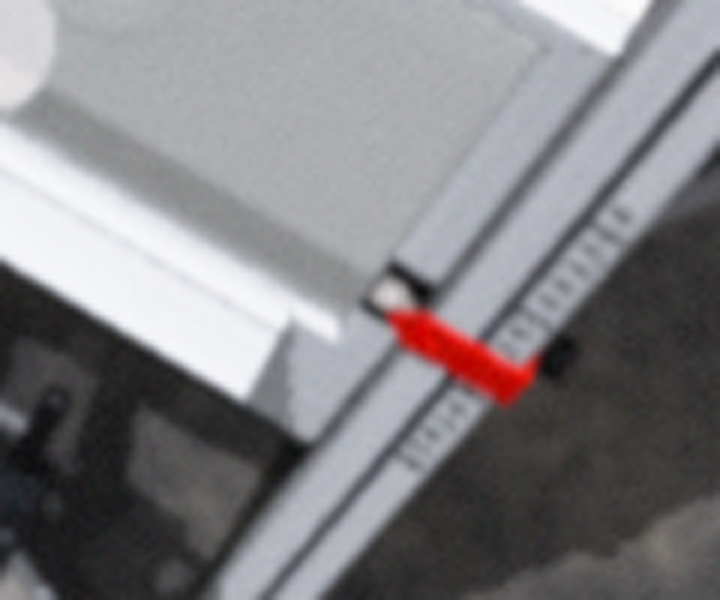

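Call:
step_arm([
  [0.0014,-0.0008,0.0034,0,0,0],
  [0.0014,-0.0008,0.0034,0,0,0],
  [0,0,0,0,0,0],
  [0,0,0,0,0,0],
])

```text
time: 9.2
position: [0.4517, -0.2738, 0.2905]
tool_rot: [0.836, -0.228, 0.482, 0.132]
ft_force: [-0.5, 0.2, -2.6]
grip_width: 0.0398
grip_force: 1.2
```

```bash
cat > wb.py <<'E'
from plan import *
import cv2
for nme in("top","scene"):
    c=camera(nme); im=c["pixels"]; X=cloud(c); E=np.array(c["extrinsics"]); I=im.astype(int); Q=(X-O)@Hm; ok=c["depth"]>0
    f=210/np.tan(np.radians(c["fov_y"])/2); K=np.array([[f,0,c["cx"]],[0,f,c["cy"]],[0,0,1.]])
    v,u=np.mgrid[:420,:560]
    p=cv2.undistortPoints(np.stack([u,v],-1).reshape(-1,1,2).astype(float),K,np.array([c["k1"],0,0,0,0.])).reshape(420,560,2)
    d=np.concatenate([p[...,:1],-p[...,1:],-np.ones((420,560,1))],-1)@E[:3,:3].T@Hm; o=(E[:3,3]-O)@Hm
    N=np.array([-.9063,0,.4226])
    def onplane(nn): t=(nn-o@N)/(d@N); P=o+d*t[...,None]; return P@[.4226,0,.9063],P[...,1]
    s,y=onplane(.1565); red=(I[...,2]-I[...,:2].max(-1)>60)&(abs(y+.18)<.035)&(abs(s-.2145)<.03)
    # area-weighted centroid of plate per y slice
    for a,b in((-.165,-.155),(-.175,-.165),(-.185,-.175),(-.195,-.185)):
        k=red&(y>a)&(y<b)
        if k.sum(): print(nme,"red y",a,k.sum(),"s mean",s[k].mean().round(4),(s[k].min().round(4),s[k].max().round(4)))
    if nme=="top":
        s,y=onplane(.144)
        dk=(I.max(-1)<110)&(y<-.135)&(y>-.155)&(abs(s-.207)<.03); 
        print("dark s",dk.sum(),s[dk].min(),s[dk].max(),s[dk].mean())
        sc=Q@[.4226,0,.9063]; n=Q@N; m=ok&(n>.158)&(n<.178)&(abs(Q[...,1])<.13)&(sc>.02)&(sc<.25)&(abs(Q[...,1])>.06)
        print("lip->white",np.median(sc[m])+.039)
        for l in("white_arrow","blue_box","white_box"):
            r=cut_out(l,"top"); print(l,[(round(k["confidence"],2),np.round(k["extent"]).tolist(),np.median(Q[k["region"]&ok],0).round(3)) for k in r[:2]])
now()
E
python3 wb.py
```

```text
top red y -0.165 36 s mean 0.2149 (np.float64(0.2036), np.float64(0.2244))
top red y -0.175 40 s mean 0.215 (np.float64(0.2041), np.float64(0.2253))
top red y -0.185 42 s mean 0.2149 (np.float64(0.2039), np.float64(0.2256))
top red y -0.195 46 s mean 0.2154 (np.float64(0.2033), np.float64(0.2296))
dark s 23 0.19879505362029362 0.2267246791344592 0.21399012285695046
lip->white 0.21411908815813177
white_arrow [(0.93, [297.0, 123.0, 199.0, 180.0], array([-0.017,  0.003,  0.298]))]
blue_box [(0.89, [196.0, 197.0, 28.0, 36.0], array([-0.205,  0.126,  0.053]))]
white_box [(0.91, [282.0, 252.0, 51.0, 44.0], array([-0.208, -0.104,  0.052]))]
scene red y -0.165 15 s mean 0.2124 (np.float64(0.2055), np.float64(0.2199))
scene red y -0.175 25 s mean 0.2134 (np.float64(0.2042), np.float64(0.2217))
scene red y -0.185 26 s mean 0.2125 (np.float64(0.2036), np.float64(0.2211))
scene red y -0.195 28 s mean 0.2132 (np.float64(0.2039), np.float64(0.2221))
t 9.45 tipH [-7.200e-02  1.000e-04  1.994e-01] tilt 30.01 psi 0.14 q [-0.81  0.61  2.08  2.72  0.62 -1.36] F [-1.4 -0.9 -2.8] w 0.0401
```

Call:
step_arm([
  [-0.0036,0.0022,-0.0091,0,0,0],
  [-0.0036,0.0022,-0.0091,0,0,0],
  [-0.02,0.012,0,0,0,0],
  [-0.02,0.012,0,0,0,0],
  [-0.02,0.012,0,0,0,0],
  [-0.015,0.009,0.01,1.5,2.6,0],
  [-0.01,0.006,0.02,2.5,4.3,0],
  [0,0,0.02,2.5,4.3,0],
  [0,0,0.02,2.5,4.3,0],
  [0,0,0,0,0,0],
])

```text
time: 10.7
position: [0.3607, -0.2171, 0.3366]
tool_rot: [0.897, -0.241, 0.36, 0.093]
ft_force: [-0.6, 0.3, -0.0]
grip_width: 0.0401
grip_force: 0.0
```

```bash
cat > bb.py <<'E'
from plan import *
c=camera("top"); im=c["pixels"]; X=cloud(c); Q=(X-O)@Hm; ok=c["depth"]>0
def box(l):
    r=cut_out(l,"top")
    if not r: print(l,"missed"); return
    k=r[0]["region"]&ok; q=Q[k]; t=q[abs(q[:,2]-.0525)<.006][:,:2]
    if len(t)<50: print(l,"few",len(t)); return
    # best square: maximise fit over angle with given size 77
    best=None
    for a in np.arange(-45,45,.5):
        ra=np.radians(a); B=t@np.array([[np.cos(ra),-np.sin(ra)],[np.sin(ra),np.cos(ra)]])
        lo,hi=np.percentile(B,1.5,axis=0),np.percentile(B,98.5,axis=0); A=np.prod(hi-lo)
        if best is None or A<best[0]: best=(A,a,(lo+hi)/2,hi-lo)
    ra=np.radians(best[1]); M=np.array([[np.cos(ra),-np.sin(ra)],[np.sin(ra),np.cos(ra)]])
    print(l,round(r[0]["confidence"],2),len(t),"ctr",(M@best[2]).round(4),"ang",best[1],"size",best[3].round(4),"x",np.percentile(t[:,0],[1,99]).round(3),"y",np.percentile(t[:,1],[1,99]).round(3))
for l in("blue_box","white_box"): box(l)
sc=Q@[.4226,0,.9063]; n=Q@[-.9063,0,.4226]; m=ok&(n>.158)&(n<.178)&(abs(Q[...,1])<.13)&(sc>.1)&(sc<.25)&(abs(Q[...,1])>.06)
print("lip->white",np.median(sc[m])+.039); now()
E
python3 bb.py; python3 - <<'E'
import sys; sys.path.insert(0,'.')
from plan import *
go((-.26,.10,.12),55,10)
E
```

```text
blue_box few 0
white_box 0.98 1216 ctr [-0.203  -0.0999] ang -24.5 size [0.0733 0.0727] x [-0.246 -0.16 ] y [-0.143 -0.057]
lip->white 0.21414635222545259
t 10.85 tipH [-0.2125  0.0047  0.2024] tilt 46.64 psi 1.24 q [-0.89  0.38  2.23  2.21  0.32 -0.93] F [ 0.2 -0.5 -0.2] w 0.0399
dpos [ 0.0189  0.0816 -0.0656] rotvec deg [3.06 7.81 9.4 ] TCP [ 0.379 -0.135  0.269]
```

```bash
python3 - <<'E'
from plan import *
Z=np.load("top.npz"); k=np.load("top_blue_box.npy"); X=Z["X"]; Q=(X-O)@Hm; q=Q[k&(Z["d"]>0)]; t=q[abs(q[:,2]-.0525)<.006][:,:2]
hull=cv2.convexHull((t*1000).astype(np.float32)); print(cv2.minAreaRect(hull)); 
for a in np.arange(-30,31,5):
    ra=np.radians(a); B=t@np.array([[np.cos(ra),-np.sin(ra)],[np.sin(ra),np.cos(ra)]]); lo,hi=np.percentile(B,[1,99],axis=0); print(a,(hi-lo).round(4),(np.array([[np.cos(ra),-np.sin(ra)],[np.sin(ra),np.cos(ra)]])@((lo+hi)/2)).round(4))
go((-.27,.10,.12),58,10)
E
```

```text
((-192.122802734375, 115.77535247802734), (74.95860290527344, 73.99177551269531), 69.13428497314453)
-30 [0.0749 0.076 ] [-0.192   0.1145]
-25 [0.072  0.0734] [-0.1919  0.1148]
-20 [0.0712 0.0729] [-0.1919  0.1152]
-15 [0.0725 0.0748] [-0.1919  0.1154]
-10 [0.0758 0.0776] [-0.192   0.1152]
-5 [0.0792 0.0809] [-0.1923  0.1154]
0 [0.0819 0.0831] [-0.1925  0.1151]
5 [0.0834 0.0849] [-0.1926  0.1148]
10 [0.0859 0.0867] [-0.1925  0.1146]
15 [0.0871 0.0878] [-0.1926  0.1146]
20 [0.088  0.0889] [-0.1925  0.1145]
25 [0.0883 0.089 ] [-0.1928  0.1143]
30 [0.0879 0.0885] [-0.193   0.1141]
dpos [ 0.0178  0.0839 -0.0603] rotvec deg [ 4.35 10.52  9.4 ] TCP [ 0.378 -0.133  0.275]
```

Call:
step_arm([
  [0.0022,0.0105,-0.0075,0.54,1.3,1.2],
  [0.0022,0.0105,-0.0075,0.54,1.3,1.2],
  [0.0022,0.0105,-0.0075,0.54,1.3,1.2],
  [0.0022,0.0105,-0.0075,0.54,1.3,1.2],
  [0.0022,0.0105,-0.0075,0.54,1.3,1.2],
  [0.0022,0.0105,-0.0075,0.54,1.3,1.2],
  [0.0022,0.0105,-0.0075,0.54,1.3,1.2],
  [0.0022,0.0105,-0.0075,0.54,1.3,1.2],
  [0,0,0,0,0,0],
])

```text
time: 11.98
position: [0.378, -0.1323, 0.2751]
tool_rot: [0.946, -0.17, 0.272, 0.049]
ft_force: [-0.6, -1.1, 0.0]
grip_width: 0.0399
grip_force: 0.0
```

```bash
python3 bb.py; python3 - <<'E'
from plan import *
go((-.265,.106,.03),58,10);go((-.265,.106,.022),58,10)
E
```

```text
blue_box missed
white_box 0.96 1215 ctr [-0.2031 -0.1   ] ang -24.5 size [0.0727 0.0732] x [-0.245 -0.16 ] y [-0.143 -0.057]
lip->white 0.21406693623077708
t 12.12 tipH [-0.2693  0.1003  0.1215] tilt 57.82 psi 10.17 q [-0.67  0.51  2.28  2.4   0.25 -1.12] F [-0.3 -0.1  0.2] w 0.0398
dpos [ 0.0072  0.0028 -0.0912] rotvec deg [ 0.09  0.16 -0.22] TCP [ 0.385 -0.13   0.185]
dpos [ 0.0072  0.0028 -0.0992] rotvec deg [ 0.09  0.16 -0.22] TCP [ 0.385 -0.13   0.177]
```

Call:
step_arm([
  [0.001,0.0004,-0.014,0,0,0],
  [0.001,0.0004,-0.014,0,0,0],
  [0.001,0.0004,-0.014,0,0,0],
  [0.001,0.0004,-0.014,0,0,0],
  [0.001,0.0004,-0.014,0,0,0],
  [0.001,0.0004,-0.014,0,0,0],
  [0.001,0.0004,-0.014,0,0,0],
  [0,0,0,0,0,0],
])

```text
time: 13.12
position: [0.3851, -0.1308, 0.177]
tool_rot: [0.946, -0.171, 0.272, 0.049]
ft_force: [-0.1, 0.2, 0.2]
grip_width: 0.04
grip_force: 0.0
```

```bash
python3 bb.py; python3 - <<'E'
from plan import *
go((-.17,.106,.022),48,15); go((-.11,.106,.022),40,22)
c=camera("scene"); a=c["pixels"][60:320,100:400]; c=camera("wrist"); b=c["pixels"]
cv2.imwrite("pics/v5.png",np.hstack([cv2.resize(a,(415,360)),cv2.resize(b,(380,285))[:,:] if 0 else cv2.copyMakeBorder(cv2.resize(b,(380,285)),0,75,0,0,0)]))
E
```

```text
blue_box 0.75 1091 ctr [-0.1919  0.1145] ang -20.5 size [0.0698 0.0709] x [-0.231 -0.152] y [0.073 0.156]
white_box 0.75 1221 ctr [-0.203 -0.1  ] ang -25.5 size [0.0732 0.0732] x [-0.247 -0.16 ] y [-0.143 -0.057]
lip->white 0.21414895503805426
t 13.28 tipH [-0.2647  0.106   0.0239] tilt 57.79 psi 10.14 q [-0.65  0.82  2.31  2.84  0.54 -1.56] F [-0.4 -1.1  0. ] w 0.0399
dpos [ 0.055  -0.0494 -0.0207] rotvec deg [-3.   -9.33  4.79] TCP [ 0.44  -0.18   0.157]
dpos [ 0.086  -0.0919 -0.0389] rotvec deg [ -4.45 -17.26  11.71] TCP [ 0.471 -0.222  0.139]
```

View pics/v5.png

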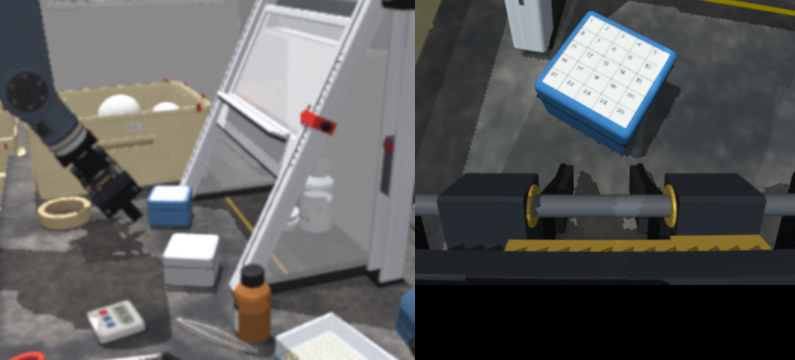

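Call:
step_arm([
  [0.0055,-0.0049,-0.0021,-0.3,-0.93,0.48],
  [0.0055,-0.0049,-0.0021,-0.3,-0.93,0.48],
  [0.0055,-0.0049,-0.0021,-0.3,-0.93,0.48],
  [0.0055,-0.0049,-0.0021,-0.3,-0.93,0.48],
  [0.0055,-0.0049,-0.0021,-0.3,-0.93,0.48],
  [0.0055,-0.0049,-0.0021,-0.3,-0.93,0.48],
  [0.0055,-0.0049,-0.0021,-0.3,-0.93,0.48],
  [0.0055,-0.0049,-0.0021,-0.3,-0.93,0.48],
  [0,0,0,0,0,0],
])

```text
time: 14.5
position: [0.4296, -0.1701, 0.1606]
tool_rot: [0.93, -0.136, 0.339, 0.049]
ft_force: [-0.4, -0.2, -0.9]
grip_width: 0.0401
grip_force: 0.0
```

```bash
cat > wr.py <<'E'
from plan import *
def wbox():
    o=get_obs(); T=np.eye(4); T[:3,:3]=R.from_quat(o["tool_rot"]).as_matrix(); T[:3,3]=o["position"]
    c=camera("wrist"); X=cloud(c,T@np.array(c["mount"])); Q=(X-O)@Hm; r=cut_out("blue_box","wrist")
    cv2.imwrite("pics/w.png",c["pixels"])
    if not r: print("wrist missed"); return
    k=r[0]["region"]&(c["depth"]>0); q=Q[k]; t=q[abs(q[:,2]-.0525)<.006]
    rc=cv2.minAreaRect((t[:,:2]*1000).astype(np.float32)); print("WRIST blue",round(r[0]["confidence"],2),len(t),np.round(rc[0],1),np.round(rc[1],1),"ang",((rc[2]+45)%90-45),"z",np.median(t[:,2]).round(4))
E
python3 bb.py; python3 - <<'E'
from wr import *
wbox(); go((-.11,.106,.02),42,20)
E
```

```text
blue_box 0.61 1114 ctr [-0.1486  0.1195] ang -17.5 size [0.0719 0.0708] x [-0.19  -0.108] y [0.078 0.16 ]
white_box 0.76 1194 ctr [-0.2026 -0.0998] ang -24.0 size [0.0725 0.0723] x [-0.246 -0.16 ] y [-0.143 -0.057]
lip->white 0.21398450506470093
t 14.65 tipH [-0.189   0.1064  0.0212] tilt 50.02 psi 14.14 q [-0.69  0.87  2.19  2.7   0.62 -1.52] F [ 0.4  0.3 -0.3] w 0.04
WRIST blue 0.79 23642 [-149.1  118.9] [76.4 76.6] ang -17.192840576171875 z 0.0514
dpos [ 0.047 -0.049 -0.019] rotvec deg [-1.96 -7.79  5.92] TCP [ 0.476 -0.218  0.142]
```

```bash
python3 - <<'E'
from plan import *
go((-.215,.112,.022),50,14)
E
```

```text
dpos [-0.0194  0.0182  0.0007] rotvec deg [-0.07 -0.01 -0.07] TCP [ 0.41  -0.151  0.162]
```

Call:
step_arm([
  [-0.011,0.0065,0,0,0,0],
  [-0.011,0.0065,0,0,0,0],
  [0,0,0,0,0,0],
  [0.0025,0.0045,0,0,0,0],
  [0,0,0,0,0,0],
  [0,0,0,0,0,0],
  [0,0,0,0,0,0],
], jaw=0.0)

```text
time: 15.62
position: [0.4096, -0.1521, 0.1608]
tool_rot: [0.93, -0.136, 0.338, 0.049]
ft_force: [-0.8, -0.6, 0.1]
grip_width: 0.0006
grip_force: 0.0
```

```bash
python3 - <<'E'
from wr import *
now(); wbox(); go((-.13,.108,.02),46,17)
E
```

```text
t 15.62 tipH [-0.2146  0.1116  0.0213] tilt 50.01 psi 14.14 q [-0.69  0.88  2.26  2.74  0.7  -1.57] F [-0.8 -0.6  0.1] w 0.0006
WRIST blue 0.89 20037 [-149.5  118.9] [76.3 76.1] ang -17.337615966796875 z 0.0514
dpos [ 0.0603 -0.0496 -0.0098] rotvec deg [-1.11 -3.87  2.93] TCP [ 0.47  -0.202  0.151]
```

Call:
step_arm([
  [0.006,-0.005,-0.001,-0.11,-0.39,0.29],
  [0.006,-0.005,-0.001,-0.11,-0.39,0.29],
  [0.006,-0.005,-0.001,-0.11,-0.39,0.29],
  [0.006,-0.005,-0.001,-0.11,-0.39,0.29],
  [0.006,-0.005,-0.001,-0.11,-0.39,0.29],
  [0.006,-0.005,-0.001,-0.11,-0.39,0.29],
  [0.006,-0.005,-0.001,-0.11,-0.39,0.29],
  [0,0,0,0,0,0],
])

```text
time: 16.73
position: [0.4521, -0.1876, 0.1538]
tool_rot: [0.923, -0.118, 0.363, 0.046]
ft_force: [-0.7, 0.0, 0.7]
grip_width: 0.0005
grip_force: 0.0
```

```bash
python3 - <<'E'
from wr import *
now(); wbox(); go((-.11,.108,.02),43,19)
E
```

```text
t 16.73 tipH [-0.1543  0.1085  0.0203] tilt 47.1 psi 16.12 q [-0.7   0.88  2.13  2.63  0.64 -1.48] F [-0.7  0.   0.7] w 0.0005
WRIST blue 0.82 20720 [-108.5  129.4] [75.3 75.6] ang 1.834205150604248 z 0.0515
dpos [ 0.0279 -0.0278 -0.0095] rotvec deg [-0.99 -4.06  2.88] TCP [ 0.48  -0.215  0.144]
```

```bash
python3 - <<'E'
from plan import *
go((-.17,.141,.020),46,1)
a,_=pose((-.17,.141,.02),46,1); 
for t in((-.105,.123,.02),): b,_=pose(t,44,1); print(b-a)
E
```

```text
dpos [ 0.0137  0.0669 -0.0027] rotvec deg [ -0.49  -1.07 -15.11] TCP [ 0.465 -0.12   0.151]
[ 0.04283493 -0.04639721 -0.00449696]
```

Call:
step_arm([
  [-0.0103,0.006,0,0,0,0],
  [0,0,0,0,0,0],
  [0.004,0.0101,-0.0004,-0.08,-0.18,-2.5],
  [0.004,0.0101,-0.0004,-0.08,-0.18,-2.5],
  [0.004,0.0101,-0.0004,-0.08,-0.18,-2.5],
  [0.004,0.0101,-0.0005,-0.08,-0.18,-2.5],
  [0.004,0.0101,-0.0005,-0.08,-0.18,-2.5],
  [0.004,0.0101,-0.0005,-0.08,-0.18,-2.6],
  [0,0,0,0,0,0],
])

```text
time: 17.95
position: [0.4652, -0.1195, 0.1511]
tool_rot: [0.897, -0.236, 0.362, 0.095]
ft_force: [-0.3, 0.1, 0.4]
grip_width: 0.0005
grip_force: 0.0
```

```bash
python3 - <<'E'
from wr import *
now(); wbox(); go((-.105,.123,.02),44,1)
E
```

```text
t 17.95 tipH [-0.1705  0.1418  0.0199] tilt 46.04 psi 1.14 q [-0.48  0.9   2.15  3.18  0.68 -1.58] F [-0.3  0.1  0.4] w 0.0005
WRIST blue 0.76 18680 [-108.   129.8] [76.4 75.8] ang 1.406930923461914 z 0.0514
dpos [ 0.043  -0.0461 -0.0045] rotvec deg [-1.01 -1.75 -0.05] TCP [ 0.508 -0.167  0.147]
```

Call:
step_arm([
  [0.008,-0.0046,0,0,0,0],
  [0.0075,-0.0046,0,0,0,0],
  [0.0057,-0.0062,-0.0006,-0.12,-0.2,0],
  [0.0057,-0.0062,-0.0006,-0.12,-0.2,0],
  [0.0057,-0.0062,-0.0006,-0.12,-0.2,0],
  [0.0057,-0.0062,-0.0006,-0.12,-0.2,0],
  [0.0057,-0.0062,-0.0006,-0.12,-0.2,0],
  [0.0057,-0.0062,-0.0006,-0.12,-0.2,0],
  [0,0,0,0,0,0],
])

```text
time: 19.18
position: [0.5154, -0.1674, 0.1475]
tool_rot: [0.892, -0.236, 0.373, 0.099]
ft_force: [-0.3, 0.0, -1.4]
grip_width: 0.0006
grip_force: 0.0
```

```bash
python3 - <<'E'
from wr import *
now(); wbox(); go((-.105,.123,.02),44,1)
E
```

```text
t 19.18 tipH [-0.0994  0.1258  0.0197] tilt 44.54 psi 0.96 q [-0.52  0.9   2.    3.14  0.55 -1.57] F [-0.3  0.  -1.4] w 0.0006
WRIST blue 0.8 20579 [-54.2 115.2] [75.6 75.9] ang 1.1269683837890625 z 0.0514
dpos [-0.0069  0.0004 -0.0009] rotvec deg [-0.29 -0.53  0.02] TCP [ 0.508 -0.167  0.147]
```

```bash
python3 - <<'E'
from plan import *
go((-.125,.137,.022),38,26)
a,_=pose((-.125,.137,.022),38,26); b,_=pose((-.105,.136,.02),38,26); e,_=pose((-.08,.131,.02),38,26); print(b-a,e-b)
E
```

```text
dpos [-0.0462 -0.0305 -0.0133] rotvec deg [-1.95 -6.36 24.99] TCP [ 0.469 -0.197  0.134]
[ 0.01669616 -0.01105614 -0.002     ] [ 0.01895848 -0.0170463   0.        ]
```

Call:
step_arm([
  [-0.0172,0.0102,0,0,0,0],
  [0,0,0,0,0,0],
  [-0.0048,-0.0068,-0.0022,-0.33,-1.06,4.17],
  [-0.0048,-0.0068,-0.0022,-0.33,-1.06,4.17],
  [-0.0048,-0.0068,-0.0022,-0.33,-1.06,4.17],
  [-0.0048,-0.0068,-0.0022,-0.33,-1.06,4.17],
  [-0.0048,-0.0068,-0.0022,-0.33,-1.06,4.17],
  [-0.0048,-0.0068,-0.0022,-0.33,-1.06,4.17],
  [0,0,0,0,0,0],
])

```text
time: 20.4
position: [0.4691, -0.1988, 0.134]
tool_rot: [0.898, -0.037, 0.438, 0.019]
ft_force: [1.1, 0.4, 0.2]
grip_width: 0.0005
grip_force: 0.0
```

```bash
python3 - <<'E'
from wr import *
now(); wbox(); go((-.08,.131,.02),38,26)
E
python3 bb.py | tail -2
```

```text
t 20.4 tipH [-0.1238  0.1357  0.0219] tilt 37.97 psi 25.83 q [-0.74  0.96  2.09  2.44  0.84 -1.5 ] F [1.1 0.4 0.2] w 0.0005
WRIST blue 0.69 15978 [-54.6 114.8] [76.1 75.8] ang 0.8277676105499268 z 0.0514
dpos [ 0.0352 -0.0279 -0.0022] rotvec deg [0.07 0.01 0.03] TCP [ 0.504 -0.226  0.132]
lip->white 0.21391122201023802
t 20.65 tipH [-0.125   0.1377  0.0223] tilt 38.0 psi 26.03 q [-0.74  0.96  2.09  2.44  0.84 -1.5 ] F [-1.3  0.4 -0.6] w 0.0003
```

Call:
step_arm([
  [0.0083,-0.0055,-0.001,0,0,0],
  [0.0083,-0.0055,-0.001,0,0,0],
  [0.0047,-0.0042,0,0,0,0],
  [0.0047,-0.0042,0,0,0,0],
  [0.0047,-0.0042,0,0,0,0],
  [0.0047,-0.0042,0,0,0,0],
  [0,0,0,0,0,0],
])

```text
time: 21.52
position: [0.5047, -0.2258, 0.1324]
tool_rot: [0.898, -0.036, 0.438, 0.018]
ft_force: [-0.7, 0.5, -0.2]
grip_width: 0.0001
grip_force: 0.0
```

```bash
python3 - <<'E'
from wr import *
now(); wbox(); go((-.06,.128,.02),38,26)
E
```

```text
t 21.52 tipH [-0.0796  0.1309  0.0203] tilt 37.96 psi 25.95 q [-0.73  0.95  1.98  2.36  0.75 -1.39] F [-0.7  0.5 -0.2] w 0.0001
WRIST blue 0.93 19993 [-34.4 108.1] [75.8 75.3] ang -2.1904754638671875 z 0.0515
dpos [ 0.0158 -0.0129 -0.0001] rotvec deg [ 0.04 -0.01 -0.02] TCP [ 0.52  -0.238  0.132]
```

Call:
step_arm([
  [0.0042,-0.0032,0,0,0,0],
  [0.0042,-0.0032,0,0,0,0],
  [0.0042,-0.0032,0,0,0,0],
  [0.0042,-0.0032,0,0,0,0],
  [0.0042,-0.0032,0,0,0,0],
  [0,0,0,0,0,0],
])

```text
time: 22.38
position: [0.5213, -0.2376, 0.1322]
tool_rot: [0.9, -0.034, 0.434, 0.015]
ft_force: [-23.4, 4.1, 10.6]
grip_width: 0.0006
grip_force: 0.1
```

```bash
python3 - <<'E'
from wr import *
now(); wbox()
E
```

```text
t 22.38 tipH [-0.0609  0.1301  0.0188] tilt 38.5 psi 26.57 q [-0.73  0.95  1.93  2.31  0.7  -1.32] F [-23.4   4.1  10.6] w 0.0006
WRIST blue 0.55 0 [0. 0.] [0. 0.] ang 0.0 z nan
  return _methods._mean(a, axis=axis, dtype=dtype,
  ret = ret.dtype.type(ret / rcount)
```

Call:
step_arm([
  [-0.01,0.006,0,0,0,0],
  [-0.01,0.006,0,0,0,0],
  [0,0,0,0,0,0],
])

```text
time: 22.85
position: [0.5049, -0.229, 0.1321]
tool_rot: [0.898, -0.036, 0.438, 0.018]
ft_force: [-0.5, 0.7, -0.4]
grip_width: 0.0002
grip_force: 0.0
```

```bash
python3 - <<'E'
from wr import *
now(); wbox()
o=cv2.imread("pics/w.png"); c=camera("scene")["pixels"][60:320,130:430]
cv2.imwrite("pics/v6.png",np.hstack([cv2.resize(c,(400,346)),cv2.copyMakeBorder(cv2.resize(o,(400,300)),0,46,0,0,0)]))
E
python3 bb.py
```

```text
t 22.85 tipH [-0.078   0.1283  0.0198] tilt 38.05 psi 26.03 q [-0.74  0.95  1.98  2.35  0.75 -1.38] F [-0.5  0.7 -0.4] w 0.0002
WRIST blue 0.89 17895 [-18.1 103.3] [75.6 75.1] ang -7.361358642578125 z 0.0515
blue_box missed
white_box 0.93 1213 ctr [-0.203  -0.0997] ang -25.0 size [0.0732 0.0728] x [-0.246 -0.16 ] y [-0.143 -0.057]
lip->white 0.21403691145289702
t 23.15 tipH [-0.0769  0.1283  0.0202] tilt 37.96 psi 26.0 q [-0.74  0.95  1.97  2.35  0.75 -1.38] F [-0.  -0.5  0.7] w 0.0006
```

View pics/v6.png

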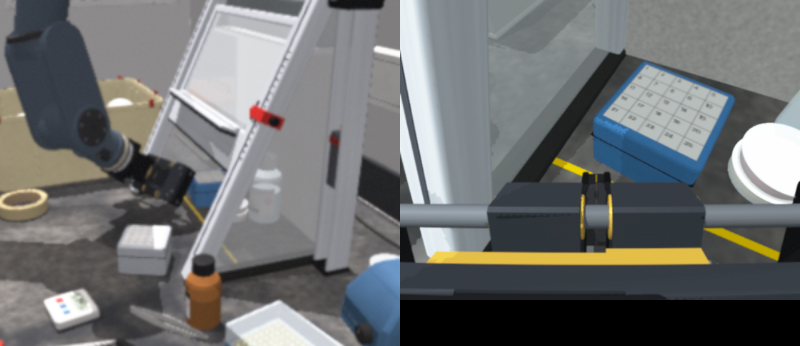

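```bash
python3 - <<'E'
from plan import *
go((-.085,.108,.02),36,30); go((-.059,.108,.02),36,30)
X=np.load("top.npz")["X"];Q=(X-O)@Hm; 
o=get_obs(); T=np.eye(4); T[:3,:3]=R.from_quat(o["tool_rot"]).as_matrix(); T[:3,3]=o["position"]
c=camera("wrist"); W=(cloud(c,T@np.array(c["mount"]))-O)@Hm; m=(c["depth"]>0)&(abs(W[...,1])<.065)&(W[...,0]>-.1)&(W[...,0]<.05)&(W[...,2]>.008)&(W[...,2]<.15); p=W[m]
for z in np.arange(.01,.1,.01):
    k=p[abs(p[:,2]-z)<.005]
    if len(k)>20: print(z.round(3),len(k),"xmin",np.percentile(k[:,0],1).round(3),"ymax",np.percentile(k[:,1],99).round(3))
E
```

```text
dpos [-0.0215 -0.0233 -0.0052] rotvec deg [-0.02 -1.97  3.95] TCP [ 0.484 -0.253  0.127]
dpos [ 0.0008 -0.0366 -0.0052] rotvec deg [-0.02 -1.97  3.95] TCP [ 0.507 -0.266  0.127]
0.01 950 xmin -0.035 ymax 0.046
0.02 1500 xmin -0.033 ymax 0.043
0.03 7015 xmin -0.034 ymax 0.044
0.04 143 xmin 0.036 ymax 0.015
0.05 145 xmin -0.012 ymax 0.065
0.06 68 xmin -0.095 ymax 0.033
0.07 740 xmin -0.097 ymax 0.036
0.08 451 xmin -0.096 ymax 0.039
0.09 390 xmin -0.1 ymax 0.055
```

Call:
step_arm([
  [-0.009,0.005,-0.001,0,-0.4,0.6],
  [-0.0045,-0.0095,-0.0014,0,-0.5,1.1],
  [-0.004,-0.0094,-0.0014,0,-0.5,1.1],
  [-0.004,-0.0094,-0.0014,0,-0.5,1.1],
  [0,0,0,0,0,0],
])

```text
time: 23.82
position: [0.4831, -0.2529, 0.1269]
tool_rot: [0.892, -0.006, 0.453, 0.002]
ft_force: [-1.3, 0.2, -0.7]
grip_width: 0.0006
grip_force: 0.0
```

```bash
python3 - <<'E'
from wr import *
now(); wbox(); go((-.059,.108,.02),36,30)
E
```

```text
t 23.82 tipH [-0.0859  0.1071  0.0194] tilt 36.13 psi 29.93 q [-0.83  0.97  1.99  2.21  0.82 -1.39] F [-1.3  0.2 -0.7] w 0.0006
WRIST blue 0.62 15121 [-17.8 103.1] [76.  75.6] ang -7.3108673095703125 z 0.0515
dpos [ 0.0231 -0.0139  0.0001] rotvec deg [-0.09 -0.14  0.06] TCP [ 0.507 -0.266  0.127]
```

Call:
step_arm([
  [0.0046,-0.0028,0,0,0,0],
  [0.0046,-0.0028,0,0,0,0],
  [0.0046,-0.0028,0,0,0,0],
  [0.0046,-0.0028,0,0,0,0],
  [0.0046,-0.0027,0,0,0,0],
  [0,0,0,0,0,0],
])

```text
time: 24.68
position: [0.5071, -0.2666, 0.1272]
tool_rot: [0.891, -0.005, 0.453, 0.003]
ft_force: [0.9, -0.0, 0.0]
grip_width: 0.0005
grip_force: 0.0
```

```bash
python3 - <<'E'
from wr import *
now(); wbox()
E
```

```text
t 24.68 tipH [-0.0583  0.1077  0.0199] tilt 36.08 psi 29.97 q [-0.81  0.97  1.92  2.17  0.78 -1.31] F [ 0.9 -0.   0. ] w 0.0005
WRIST blue 0.6 18336 [-11.9 103.2] [76.  76.2] ang -7.047584533691406 z 0.0515
```

Call:
step_arm([
  [0.003,-0.0018,0,0,0,0],
  [0.003,-0.0018,0,0,0,0],
  [0,0,0,0,0,0],
])

```text
time: 25.15
position: [0.513, -0.2702, 0.1271]
tool_rot: [0.891, -0.006, 0.453, 0.003]
ft_force: [-0.5, 0.4, 0.2]
grip_width: 0.0006
grip_force: 0.1
```

```bash
python3 - <<'E'
from wr import *
now(); wbox()
E
```

```text
t 25.15 tipH [-0.0514  0.1076  0.0198] tilt 36.09 psi 29.97 q [-0.8   0.97  1.9   2.16  0.77 -1.29] F [-0.5  0.4  0.2] w 0.0006
WRIST blue 0.95 18395 [ -5.7 103.3] [75.9 75.8] ang -6.963386535644531 z 0.0515
```

Now retreat along the hood's −x, staying clear of the white box.

Call:
step_arm([
  [-0.015,0.009,0,0,0,0],
  [-0.02,0.012,0,0,0,0],
  [-0.02,0.012,0,0,0,0],
  [-0.02,0.012,0,0,0,0],
  [-0.015,0.009,0.01,0,0,0],
  [-0.01,0.006,0.02,0,0,0],
  [0,0,0.03,0,0,0],
  [0,0,0.03,0,0,0],
  [0,0,0,0,0,0],
  [0,0,0,0,0,0],
])

```text
time: 26.5
position: [0.4128, -0.2102, 0.2169]
tool_rot: [0.891, -0.006, 0.453, 0.003]
ft_force: [-0.5, -0.4, -0.0]
grip_width: 0.0007
grip_force: 0.0
```

```bash
python3 - <<'E'
from wr import *
now(); wbox()
E
python3 bb.py; python3 wb.py | grep -E "red y|dark|lip"
```

```text
t 26.5 tipH [-0.1682  0.1081  0.1095] tilt 36.12 psi 29.95 q [-0.89  0.78  2.21  2.17  0.85 -1.41] F [-0.5 -0.4 -0. ] w 0.0007
WRIST blue 0.89 5719 [ -5.6 103.3] [75.5 76. ] ang -7.028129577636719 z 0.0516
blue_box missed
white_box 0.82 1225 ctr [-0.2031 -0.1001] ang -24.0 size [0.0733 0.0734] x [-0.246 -0.16 ] y [-0.143 -0.057]
lip->white 0.21412443040367327
t 26.75 tipH [-0.1686  0.1084  0.1087] tilt 36.18 psi 30.04 q [-0.89  0.78  2.21  2.16  0.85 -1.41] F [ 0.6  0.3 -0. ] w 0.0003
top red y -0.165 36 s mean 0.2149 (np.float64(0.2036), np.float64(0.2244))
top red y -0.175 40 s mean 0.215 (np.float64(0.2041), np.float64(0.2253))
top red y -0.185 42 s mean 0.2149 (np.float64(0.2039), np.float64(0.2256))
top red y -0.195 47 s mean 0.2157 (np.float64(0.2033), np.float64(0.2337))
dark s 21 0.19879505362029362 0.2267246791344592 0.21428985032567996
lip->white 0.21411940678477503
scene red y -0.165 15 s mean 0.2124 (np.float64(0.2055), np.float64(0.2199))
scene red y -0.175 25 s mean 0.2134 (np.float64(0.2042), np.float64(0.2217))
scene red y -0.185 26 s mean 0.2125 (np.float64(0.2036), np.float64(0.2211))
scene red y -0.195 28 s mean 0.2132 (np.float64(0.2039), np.float64(0.2221))
```

All in place; handing in.

```bash
python3 -c "
from rig import hand_in; print(hand_in())"
```

```text
the job is handed in; nothing more can be done
None
```

The job is handed in, but the hand-in returned no verdict. My last measurements before it put the white arrow within about 1 mm of the red one and the blue box's middle about 16 mm inside the depth limit behind the yellow line. The white box and red mark had not moved, I did not re-measure the bottle, and the gripper once pressed on something solid inside the hood opening (probably the left front post) with about 26 N, under the 40 N limit.

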